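# Release the ratchet and lower the bench magnifier

### The job

The magnifier on the bench stand is parked up on its ratchet. With the fingertips press the thumb tab of the pawl down as far as it goes, so that the pawl swings out of the teeth and stays out, then push the arm down by the cross bar at its end until it rests on its stop, with the lens level over the watch movement, and leave it there with the pawl still out. Do not force the arm past a tooth while the pawl is in and do not raise it; this is only pressing and pushing, so lift or carry nothing, and leave the movement, its holder, the tweezers and the eye loupe where they are.

Things in the scene. Friction and masses are not known exactly. Their poses are not given: they have to be found in the camera images.
- loupe_stand: the magnifier stand, screwed to the bench: a grey base plate 72 x 136 x 10 mm. Origin on the bench surface, straight below the arm's hinge. Its y axis points along the arm's direction (hinge to lens, seen from above), its x axis is parallel to the hinge pin; the pawl's thumb tab lies on its -y side. All moving parts turn in its y-z plane
- hinge_pin (a point): centre of the arm's hinge pin, 85 mm above the bench; the arm turns about the stand's x axis through it
- lens_arm (a joint): angle of the magnifier arm, rad, growing as the arm goes down: at 0 it rises 0.85 rad (49 deg) above level, at 0.85 it is level and on its stop. It starts between 0.17 and 0.285. The hinge is stiff: the arm stays wherever it is left, and pushing it down at the cross bar takes about 2 to 5 N. While the pawl is in, the next tooth blocks it at 0.30 on the way down (teeth at 0.30 and 0.72); this block gives way only under force (over 40 N), which fails. Do not raise the arm
- push_bar (a point): centre of the steel cross bar at the arm's free end, a round bar of 14 mm diameter and 60 mm length parallel to the stand's x axis, 168 mm from the hinge pin. Push on top of it; it travels on an arc about the hinge pin, from about 0.18 m down to 0.085 m above the bench
- lens_centre (a point): centre of the round lens in the arm, 112 mm from the hinge pin; lens ring 66 mm in outer diameter, 8 mm thick
- pawl (a joint): angle of the ratchet pawl, rad: 0 = in (hooked over the toothed sector), 0.28 = fully out. It has no spring: its pivot is stiff and it stays where it is put. Its hook is clear of all teeth from 0.16 on. Its pivot is parallel to the stand's x axis, at y = -42 mm and z = 30 mm in the stand's frame
- thumb_tab (a point): middle of the upper face of the pawl's ribbed thumb tab, 36 mm (stand's x) by 26 mm (stand's y), 55 mm above the bench and 115 mm from the hinge on the stand's -y side. Pressed straight down it gives way by 20 mm at about 4 N, moving some 4 mm outwards (-y) and tilting 0.28 rad, then meets a hard stop
- movement_holder: small wooden movement holder with two jaws, 30 x 58 x 20 mm, loose on the bench under the lowered lens; origin at the centre of its underside; leave alone
- movement: round watch movement, 28 mm in diameter and 5 mm high, lying loose on the holder's jaws; origin at the centre of its underside; leave alone
- tweezers: fine steel tweezers 14 x 128 x 10 mm, long in their y, loose on the bench on the stand's -x side; origin at the centre of the underside; leave alone
- eye_loupe: black eye loupe, 30 mm in diameter and 31 mm high, loose on the bench on the stand's +x side; origin at the centre of its underside; leave alone

How it is judged:
On the way, in this order (a step that is already met when the one before it is completed fails the run):
1. the pawl is pressed out (beyond 0.18 rad) while the arm is still up (below 0.33 rad) (value of joint pawl above 0.18 rad and value of joint lens_arm below 0.33 rad), for 0.2 s.
2. the arm is pushed down to its stop (beyond 0.80 rad) (value of joint lens_arm above 0.8 rad), for 0.2 s.
At the end, for the whole second after the job is handed in: The arm is down on its stop (lens_arm above 0.80 rad, at rest), the pawl is still out (above 0.18 rad), and movement, holder, tweezers and eye loupe are within 20 mm of where they were (value of joint lens_arm above 0.8 rad and velocity of joint lens_arm between -0.05 and 0.05 rad/s and value of joint pawl above 0.18 rad and distance of each of movement_holder, movement, tweezers, eye_loupe from where it was at the start of the episode below 0.02 m); the robot touches nothing.
It fails at once if the arm is raised (lens_arm below 0.08 rad) (value of joint lens_arm below 0.08 rad).
It fails at once if the arm is forced past a tooth (beyond 0.42 rad) with the pawl still in (below 0.1 rad) (value of joint lens_arm above 0.42 rad and value of joint pawl below 0.1 rad).
It fails at once if the movement, its holder, the tweezers or the eye loupe is lifted or moved by more than 20 mm (distance of any of movement_holder, movement, tweezers, eye_loupe from where it was at the start of the episode above 0.02 m).
It also fails if it takes over 42 s, if anything falls off the work surface, if the arm or the gripper's body presses on something with over 40 N, if the wrist force passes 120 N, or if a joint passes its speed limit or range.

### The arm

A 6-joint arm with a two-finger parallel gripper is mounted at the origin on a cart in front of the work surface, level with it; the furniture and walls round the work are solid. World frame = base frame: x ahead of the robot, y to its left, z up, the work surface at z = 0. Lengths are in m, angles in rad, forces in N, time in s.
With the tool pointing down it reaches from about 0.4 to 0.825 m from the base axis. Payload 7 kg.
Tool frame: the origin (TCP) lies on the centre line of the jaws, within the pads' length; the fingertips stand 25 mm ahead of it and the grasp point (between the pads) lies 6 mm ahead of it; z points along the fingers, y is the direction in which the jaws open and shut (so a half turn about z gives the same grasp; the last joint's range is limited). The gripper opens to 88 mm and grips with 3 to 60 N. Pads are 19 mm wide; open, the fingers measure 130 mm over their backs; the gripper's body (78 mm by 193 mm) begins 47 mm behind the grasp point.
Start: joints at [-0.976, 0.359, 0.012, 0, -1.224, -0.288], TCP at [0.204, -0.643, 0.252] pointing down, gripper open.
Joint ranges: [-3.07, 3.07], [-1.43, 2.12], [-1.02, 1.25], [-3.03, 1.67], [-3.05, -0], [-3.03, 3.03]. Speed limits (rad/s): [2.39, 2.39, 3.01, 3.14, 3.14, 3.14].

### API

Orientations are given as [roll, pitch, yaw] about the fixed x, y, z axes, in that order (R = Rz(yaw) Ry(pitch) Rx(roll)).
In Python, from station import * gives the robot as it stands. The module is installed in compiled form; this text tells all that it offers.
- The arm moves only by the tool step_arm, never from a script. Its argument "commands" is text: rows parted by semicolons, each of 6 numbers parted by spaces: the shift along the tool's x, y, z in mm, then the turn, a rotation vector about the tool's x, y, z in rad. A call has 1 to 8 rows; each row shifts and turns the commanded pose from where the row before left it, along the tool's axes as they then stand; what a row does not reach is not made up. A row lasts 1/8 s, in which the tool goes at most 62.5 mm and 10.7 degrees, less where a joint would pass 70% of its speed; a pose out of reach is approached as far as the arm can. A call is refused whole if a number of a shift passes 62.5 or a number of a turn 0.188, either way. A call with a gripper value outside its range is refused whole. "jaw" is the finger opening in mm, from 0 to 87.6, set as the call begins (left out, the last holds). The fingers move at their own pace and stop on an object; "grip_force" is the grip in N (left out, the last holds). Time passes only in rows, so rows that do not move let the fingers close. It gives the time, the measured TCP pose, the force and the opening at its end, in the units of the state.
- get_state(): the state, without advancing time (a new reading comes with each control period).
- grab_frame(name): name is "scene" or "side" or "wrist"; returns a dict with "frame" (480x640x3 uint8, red, green, blue), "fovy" (degrees; the focal length in pixels is half the picture's height over the tangent of half this angle, whatever the lens; pixels are square), "cx", "cy" (the principal point, pixels), "k1" (the pictures are not rectified: a ray, as slopes to the right and down, at radius r is drawn at 1 + k1 r^2 times it, then the intrinsics apply), "rvec" (rotation vector, rad) and "tvec" (3), from world to camera coordinates, as OpenCV has them; the wrist camera has in their place "tool_from_camera" (4x4, takes a point from camera to tool coordinates, whose origin is the TCP and whose axes are the flange's). Camera axes: x right, y down, z forward; pixel columns grow to the right and rows downward; lengths in m; the calibration is good to about 2 mm. A picture is of the moment at which its call begins: read the wrist's pose just before it. There is no depth.
- job_done(): hands the job in, once; it reports no verdict.
Trained networks look in a picture, given as the dict that the camera call returned (one of the last four; its "shot" number tells which), for a name from the list of things; names that differ only in an ending like _2 or _b are one class to them, and where a whole thing is asked for, a point or a joint stands for the part that bears it (a point fixed in the world has none). Each returns a list of dicts, best first, with "conf" (0 to 1); they miss things now and then, are a little off and sometimes report something else, mostly with a low value. They report only what shows in the picture. A call takes as long as a camera call.
- recognise(picture, name): "pixel" ([column, row] in pixels, amid what is visible of it).
The state is a dict: "t": time; "q": joint angles; "qd": joint speeds; "joint_efforts": joint torques, N m; "eef_pos": TCP position; "ee_rot": TCP orientation; "force": force on the tool from outside, world axes, zero at the start; "moment": the same for the moment, N m; "width": finger opening in m.
Only numpy, scipy, OpenCV 4.12 (cv2) and the standard library are available. Lean on these libraries where they do the work, as an engineer would, in place of code of your own. Each camera call takes 0.05 s, during which the arm holds its last target.

## Working session

There is one attempt and no reset: what is moved stays moved. The work goes in short steps, Python scripts to look and compute and a tool call to move; the robot and the scene stay as the last step left them, time stands still between calls to the robot, and variables do not carry over. Pictures are saved under pics/ and viewed, and the job is handed in when it is done.

Besides the shell and the picture viewer there is one more tool, called after "Emit:" by a JSON object that holds its "op" and its "data", one argument or row to a line. step_arm: Moves the arm, as the interface text tells. Its arguments: {"type":"object","properties":{"commands":{"type":"string"},"jaw":{"type":"number"},"grip_force":{"type":"number"}},"required":["commands"]}

```bash
mkdir -p pics; cat > h.py <<'E'
from station import *
import numpy as np, cv2
def save(p,n): cv2.imwrite(f'pics/{n}.png',p['frame'][:,:,::-1])
def K(p):
    f=240/np.tan(np.radians(p['fovy'])/2); return f
def ray(p,px):
    f=K(p); d=np.array([(px[0]-p['cx'])/f,(px[1]-p['cy'])/f]); s=d.copy()
    for _ in range(30): s=d/(1+p['k1']*(s@s))
    R=cv2.Rodrigues(np.array(p['rvec'],float))[0]; t=np.array(p['tvec'],float)
    return -R.T@t, R.T@np.array([s[0],s[1],1])
def proj(p,X):
    R=cv2.Rodrigues(np.array(p['rvec'],float))[0]; c=R@np.array(X)+np.array(p['tvec'])
    s=c[:2]/c[2]; s=s*(1+p['k1']*(s@s)); return s*K(p)+[p['cx'],p['cy']]
def atz(p,px,z):
    o,d=ray(p,px); return o+d*(z-o[2])/d[2]
def tri(a,pa,b,pb):
    o1,d1=ray(a,pa);o2,d2=ray(b,pb)
    s=np.linalg.lstsq(np.c_[d1,-d2],o2-o1,rcond=None)[0]
    x,y=o1+s[0]*d1,o2+s[1]*d2; return (x+y)/2,np.linalg.norm(x-y)
E
python3 - <<'E'
from h import *
s=get_state(); print(s)
a=grab_frame('scene');b=grab_frame('side')
save(a,'a');save(b,'b')
for n in ['loupe_stand','hinge_pin','push_bar','lens_centre','thumb_tab','pawl','movement','movement_holder','tweezers','eye_loupe']:
    A=recognise(a,n);B=recognise(b,n)
    print(n,[(np.round(r['pixel']),round(r['conf'],2)) for r in A[:2]],[(np.round(r['pixel']),round(r['conf'],2)) for r in B[:2]])
    if A and B: print(tri(a,A[0]['pixel'],b,B[0]['pixel']))
E
```

```text
{'t': 0.0, 'q': array([-9.75888307e-01,  3.59398291e-01,  1.10733767e-02, -3.85302063e-04,
       -1.22411938e+00, -2.88083054e-01]), 'qd': array([-6.51736828e-04, -1.29077711e-03,  6.56717838e-04, -2.00992418e-04,
       -1.31028560e-03,  4.52623657e-05]), 'joint_efforts': array([ 2.39204292e-04, -5.82720137e+01,  2.93059820e+01,  6.99726328e+00,
        6.93379756e-03, -2.45358196e-04]), 'eef_pos': array([ 0.20371204, -0.64305036,  0.25061527]), 'ee_rot': array([ 3.13990968e+00, -1.20981202e-04, -2.83489880e+00]), 'force': array([-0.21924721,  0.55410599, -0.71271622]), 'moment': array([ 0.00028953, -0.02574645,  0.01956189]), 'width': 0.08758969117207546}
loupe_stand [(array([370., 283.]), 0.58)] [(array([338., 246.]), 0.93)]
(array([ 0.49680595, -0.10269274,  0.05085428]), np.float64(0.01633761007810067))
hinge_pin [(array([372., 282.]), 0.85), (array([371., 343.]), 0.38)] [(array([337., 247.]), 0.7)]
(array([ 0.49957171, -0.10953969,  0.04472342]), np.float64(0.018790718199608623))
push_bar [(array([331., 261.]), 0.62), (array([372., 285.]), 0.36)] [(array([315., 221.]), 0.88)]

[... 469 characters left out ...]
036329409100791347))
movement [(array([312., 320.]), 0.73)] [(array([300., 293.]), 0.6)]
(array([5.27218172e-01, 1.19542111e-05, 1.60041667e-02]), np.float64(0.0031548083431753964))
movement_holder [(array([316., 325.]), 0.78)] [(array([298., 304.]), 0.92)]
(array([ 0.53515664, -0.01292785, -0.0197451 ]), np.float64(0.003559523006062289))
tweezers [(array([369., 343.]), 0.9)] [(array([361., 298.]), 0.8)]
(array([ 0.44002115, -0.05467545, -0.0124657 ]), np.float64(0.008043257703925796))
eye_loupe [(array([335., 276.]), 0.65), (array([413., 275.]), 0.61)] [(array([282., 248.]), 0.63), (array([364., 210.]), 0.24)]
(array([ 0.5901472 , -0.09927401,  0.01303758]), np.float64(0.00650085595020453))
```

```bash
python3 -c "
import cv2
for n,(x,y) in {'a':(250,190),'b':(230,150)}.items():
    i=cv2.imread(f'pics/{n}.png'); c=i[y:y+200,x:x+250]; cv2.imwrite(f'pics/{n}c.png',cv2.resize(c,None,fx=3,fy=3,interpolation=cv2.INTER_CUBIC))"
```

```text
(no output)
```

View pics/a.png

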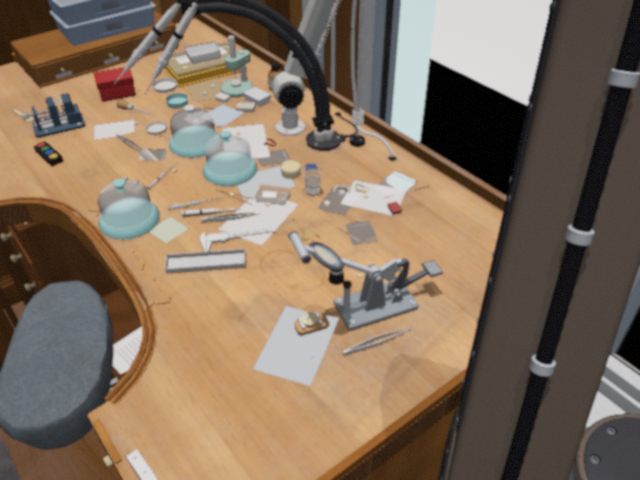

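View pics/ac.png

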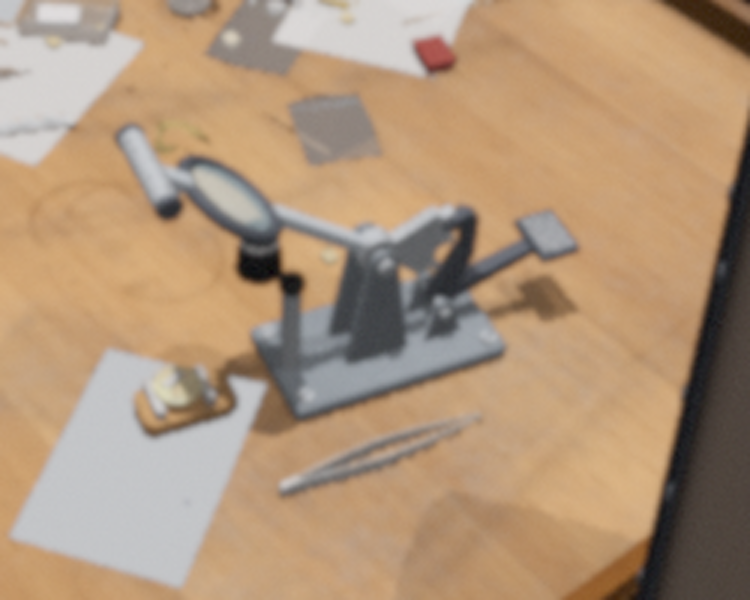

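View pics/bc.png

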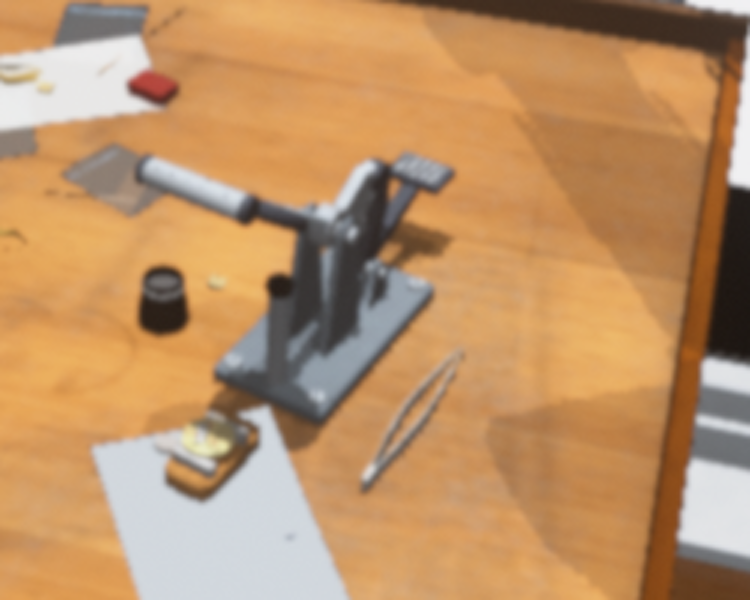

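```bash
cat > fit.py <<'E'
from h import *
from scipy.optimize import least_squares
a=grab_frame('scene');b=grab_frame('side')
A=lambda x,y:np.array([x/3+250,y/3+190]); B=lambda x,y:np.array([x/3+230,y/3+150])
print('tab',tri(a,A(548,233),b,B(423,172)))
print('bar',tri(a,A(149,170),b,B(195,188)))
for n,p,q in [('left',(252,332),(217,372)),('front',(300,410),(318,412)),('right',(505,345),(432,287))]:
    print(n,atz(a,A(*p),.01),atz(b,B(*q),.01))
print('e1',tri(a,A(129,133),b,B(145,170)),tri(a,A(168,207),b,B(245,208)))
def W(p,X):
    c,s=np.cos(p[2]),np.sin(p[2]); return [p[0]+c*X[0]-s*X[1],p[1]+s*X[0]+c*X[1],X[2]]
def res(p,v=False):
    r=[];th=.85-p[3]
    by,bz=.168*np.cos(th),.085+.168*np.sin(th)
    o=p[4]
    pts=[((0,-.115,.055),A(548,233),B(423,172)),((-.03,by,bz),A(168,207),B(245,208)),((.03,by,bz),A(129,133),B(145,170)),
      ((-.036,o+.068,.01),A(300,410),B(318,412)),((.036,o+.068,.01),A(252,332),B(217,372)),((-.036,o-.068,.01),A(505,345),B(432,287))]
    for X,pa,pb in pts:
        r+=[*(proj(a,W(p,X))-pa),*(proj(b,W(p,X))-pb)]
    if v: print(np.round(np.array(r).reshape(-1,4),1))
    return np.array(r)
f=least_squares(res,[.5,-.1,-.3,.22,0],loss='soft_l1'); p=f.x;print(p);res(p,1)
print('tabw',W(p,(0,-.115,.055)));th=.85-p[3]
print('barw',W(p,(0,.168*np.cos(th),.085+.168*np.sin(th))),'end',W(p,(0,.168,.085)))
E
python3 fit.py
```

```text
tab (array([ 0.46242326, -0.21931626,  0.0524862 ]), np.float64(0.004654990663249216))
bar (array([0.53091771, 0.01758057, 0.18942728]), np.float64(0.0020612607934152654))
left [ 0.54142107 -0.05896934  0.01      ] [ 0.53955345 -0.05274648  0.01      ]
front [ 0.47790758 -0.04302221  0.01      ] [ 0.47786364 -0.03868487  0.01      ]
right [ 0.4415491  -0.16938752  0.01      ] [ 0.44053012 -0.16257711  0.01      ]
e1 (array([0.55839335, 0.01009633, 0.18969854]), np.float64(0.0042740194564147285)) (array([0.50416898, 0.02564135, 0.18922453]), np.float64(0.0010258637210210555))
[ 0.49436712 -0.10779021 -0.28334667  0.17536148 -0.00668918]
[[-0.2  0.6 -0.4 -2. ]
 [ 0.3  1.   1.  -0.1]
 [-0.4  0.7 -1.5 -1.8]
 [-1.5  1.5  0.6  0. ]
 [-1.6 -1.5 -2.6 -3.2]
 [ 1.1  0.9  1.7 -2.2]]
tabw [np.float64(0.4622165241405442), np.float64(-0.21820460704061584), 0.055]
barw [np.float64(0.5310458442006379), np.float64(0.018175053652658035), np.float64(0.18993533090312725)] end [np.float64(0.5413349562819335), np.float64(0.05351082074273325), 0.085]
```

Emit:
{"op": "step_arm", "data": {
  "commands": "0 0 0 0 0 -0.1635;0 0 0 0 0 -0.1635;0 0 0 0 0 -0.1635;0 0 0 0 0 -0.1635;0 0 0 0 0 -0.1635;0 0 0 0 0 -0.1635;0 0 0 0 0 0",
  "jaw": 0,
  "grip_force": 20
}}

```text
t: 2.08
eef_pos: [0.2038, -0.6435, 0.2516]
ee_rot: [3.142, 0.0, -1.855]
force: [-0.6, -0.7, -0.9]
width: 0.0233
```

```bash
cat >> h.py <<'E'
from scipy.spatial.transform import Rotation as Ro
P=[ .49437,-.10779,-.28335]
def S2W(y,z,x=0):
    c,s=np.cos(P[2]),np.sin(P[2]); return np.array([P[0]+c*x-s*y,P[1]+s*x+c*y,z])
def delta(y,tipz,x=0):
    "tool-axes shift (mm) so that fingertips are at stand (x,y), height tipz"
    s=get_state(); R=Ro.from_euler('xyz',s['ee_rot']).as_matrix()
    T=S2W(y,tipz+.025,x)
    tip=s['eef_pos']+R[:,2]*.025
    c,sn=np.cos(P[2]),np.sin(P[2]); d=tip[:2]-P[:2]
    print('t',s['t'],'F',np.round(s['force'],2),'tip stand xyz',np.round([c*d[0]+sn*d[1],-sn*d[0]+c*d[1],tip[2]],4),'rot',np.round(s['ee_rot'],4))
    print('delta mm',np.round(R.T@(T-s['eef_pos'])*1e3,1), 'yaw want',-1.8542)
E
python3 -c "
from h import *
delta(-.115,.15)"
```

```text
t 2.075 F [-0.57 -0.73 -0.85] tip stand xyz [-0.1292 -0.5955  0.2266] rot [ 3.1416  0.     -1.8549]
delta mm [-480.6 -128.8   76.6] yaw want -1.8542
```

Emit:
{"op": "step_arm", "data": {
  "commands": "-50 -16 0 0 0 0;-60 -16 0 0 0 0;-60 -16 0 0 0 0;-60 -16 0 0 0 0;-60 -16 0 0 0 0;-60 -16 0 0 0 0;-60 -16 0 0 0 0;-60 -16 0 0 0 0"
}}

```text
t: 3.08
eef_pos: [0.4588, -0.226, 0.2521]
ee_rot: [-3.14, 0.0, -1.858]
force: [0.3, -1.6, -0.3]
width: 0.0004
```

```bash
python3 -c "
from h import *
delta(-.115,.10)"
```

```text
t 3.075 F [ 0.28 -1.56 -0.33] tip stand xyz [-0.0011 -0.1235  0.2271] rot [-3.1405e+00  1.0000e-04 -1.8582e+00]
delta mm [ -8.5  -0.9 127.1] yaw want -1.8542
```

Emit:
{"op": "step_arm", "data": {
  "commands": "0 0 45 0 0 0;0 0 42 0 0 0;0 0 0 0 0 0;0 0 0 0 0 0"
}}

```text
t: 3.58
eef_pos: [0.4589, -0.2284, 0.1661]
ee_rot: [-3.14, -0.0, -1.855]
force: [-0.1, -0.1, 0.7]
width: -0.0
```

```bash
python3 -c "
from h import *
delta(-.115,.08)
s=get_state()
w=grab_frame('wrist');save(w,'w1');b=grab_frame('side');save(b,'b2')
R=Ro.from_euler('xyz',s['ee_rot']).as_matrix();T=np.array(w['tool_from_camera'])
def pj(X):
    c=T[:3,:3].T@(R.T@(X-s['eef_pos'])-T[:3,3]); q=c[:2]/c[2]; q=q*(1+w['k1']*(q@q)); return q*K(w)+[w['cx'],w['cy']]
for x in(-.018,.018):
  for y in(-.128,-.102): print('tab',x,y,pj(S2W(y,.055,x)))
print(recognise(w,'thumb_tab'))
i=cv2.imread('pics/b2.png'); cv2.imwrite('pics/b2c.png',cv2.resize(i[130:330,230:480],None,fx=3,fy=3))
"
```

```text
t 3.575 F [-0.13 -0.12  0.67] tip stand xyz [-0.0003 -0.1257  0.1411] rot [-3.1400e+00 -4.0000e-04 -1.8553e+00]
delta mm [-10.7  -0.3  61.1] yaw want -1.8542
tab -0.018 -0.128 [357.29332605 239.5066255 ]
tab -0.018 -0.102 [356.54535019 280.6144206 ]
tab 0.018 -0.128 [296.27643609 239.56790359]
tab 0.018 -0.102 [297.18011427 280.6690267 ]
[{'pixel': [330.6, 259.8], 'conf': 0.88}]
```

View pics/w1.png

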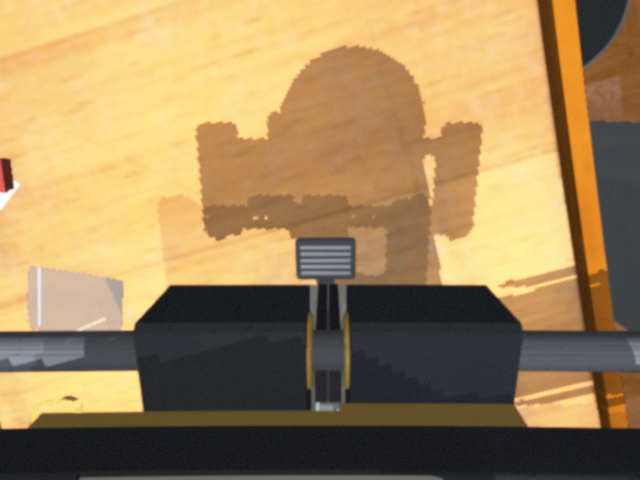

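View pics/b2c.png

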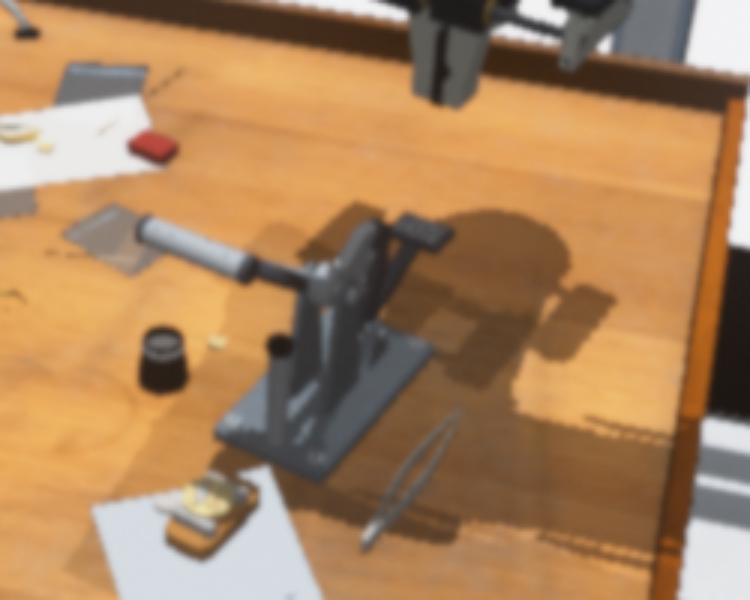

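Emit:
{"op": "step_arm", "data": {
  "commands": "-9 0 20 0 0 0;0 0 30 0 0 0;0 0 20 0 0 0;0 0 8 0 0 0;0 0 4 0 0 0;0 0 4 0 0 0;0 0 0 0 0 0"
}}

```text
t: 4.6
eef_pos: [0.461, -0.2194, 0.0791]
ee_rot: [-3.14, 0.0, -1.854]
force: [-0.5, 0.1, 0.5]
width: 0.0008
```

```bash
python3 -c "
from h import *
delta(-.119,.037)"
```

```text
t 4.6 F [-0.48  0.08  0.46] tip stand xyz [-0.0008 -0.1165  0.0541] rot [-3.1404e+00  1.0000e-04 -1.8538e+00]
delta mm [ 2.5 -0.8 17.1] yaw want -1.8542
```

Emit:
{"op": "step_arm", "data": {
  "commands": "0.5 0 3 0 0 0;0.5 0 3 0 0 0;0.5 0 3 0 0 0;0.5 0 2 0 0 0;0.5 0 2 0 0 0;0 0 0 0 0 0"
}}

```text
t: 5.35
eef_pos: [0.4599, -0.2216, 0.0654]
ee_rot: [-3.142, 0.0, -1.854]
force: [-0.5, -2.1, 2.3]
width: 0.0001
```

```bash
python3 -c "
from h import *
delta(-.119,.035)"
```

```text
t 5.35 F [-0.48 -2.06  2.25] tip stand xyz [-0.0012 -0.1189  0.0404] rot [-3.1415e+00  2.0000e-04 -1.8539e+00]
delta mm [ 0.1 -1.2  5.4] yaw want -1.8542
```

Emit:
{"op": "step_arm", "data": {
  "commands": "0.5 0 2 0 0 0;0.5 0 2 0 0 0;0 0 1.5 0 0 0;0 0 0 0 0 0"
}}

```text
t: 5.85
eef_pos: [0.46, -0.2224, 0.0608]
ee_rot: [-3.141, 0.0, -1.853]
force: [-1.4, 1.1, 14.2]
width: 0.0001
```

Emit:
{"op": "step_arm", "data": {
  "commands": "0 0 1.5 0 0 0;0 0 0 0 0 0"
}}

```text
t: 6.1
eef_pos: [0.4602, -0.2225, 0.0604]
ee_rot: [-3.14, 0.0, -1.853]
force: [-5.9, 3.7, 25.5]
width: 0.0002
```

Hard stop reached (25 N). Lift off and check.

Emit:
{"op": "step_arm", "data": {
  "commands": "0 0 -3 0 0 0;0 0 -15 0 0 0;0 0 -45 0 0 0;0 0 -60 0 0 0;0 0 -62 0 0 0;0 0 -20 0 0 0;0 0 0 0 0 0"
}}

```text
t: 6.98
eef_pos: [0.4598, -0.2225, 0.2656]
ee_rot: [-3.138, 0.001, -1.854]
force: [-0.2, -0.1, -0.6]
width: 0.0005
```

```bash
python3 -c "
from h import *
th=.85-.175
delta(.168*np.cos(th),.24)
a=grab_frame('scene');b=grab_frame('side')
i=np.hstack([cv2.resize(a['frame'][190:340,250:450],None,fx=2,fy=2),cv2.resize(b['frame'][130:280,230:430],None,fx=2,fy=2)]);cv2.imwrite('pics/c3.png',i[:,:,::-1])
"
```

```text
t 6.975 F [-0.24 -0.07 -0.61] tip stand xyz [-0.001  -0.1198  0.2406] rot [-3.1383e+00  1.0000e-03 -1.8538e+00]
delta mm [-251.    -1.2    0.9] yaw want -1.8542
```

View pics/c3.png

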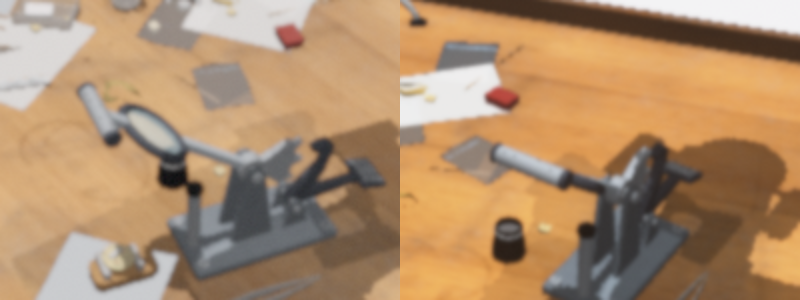

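The pawl has swung clear of the sector teeth: the tab sits low at about (368,170) in the left view, and the arm is still up. Next I go over the bar.

Emit:
{"op": "step_arm", "data": {
  "commands": "-40 0 0 0 0 0;-60 0 0 0 0 0;-60 0 0 0 0 0;-60 0 0 0 0 0;-31 0 0 0 0 0;0 0 20 0 0 0;0 0 10 0 0 0;0 0 0 0 0 0"
}}

```text
t: 8.07
eef_pos: [0.5287, 0.0178, 0.232]
ee_rot: [3.139, -0.002, -1.854]
force: [-0.3, 0.6, -0.0]
width: 0.0003
```

```bash
python3 -c "
from h import *
th=.85-.175
delta(.168*np.cos(th),.197)
for p in np.arange(.175,.86,.075): print(round(p,3),np.round([168*np.cos(.85-p),92+168*np.sin(.85-p)],1))
b=grab_frame('side');a=grab_frame('scene')
i=np.hstack([cv2.resize(a['frame'][190:340,250:450],None,fx=2,fy=2),cv2.resize(b['frame'][130:280,230:430],None,fx=2,fy=2)]);cv2.imwrite('pics/c4.png',i[:,:,::-1])
"
```

```text
t 8.075 F [-0.29  0.58 -0.  ] tip stand xyz [-0.0022  0.1302  0.207 ] rot [ 3.1388e+00 -2.1000e-03 -1.8542e+00]
delta mm [-1.  -2.2 10. ] yaw want -1.8542
0.175 [131.2 197. ]
0.25 [138.7 186.9]
0.325 [145.4 176.2]
0.4 [151.3 165.1]
0.475 [156.3 153.5]
0.55 [160.5 141.6]
0.625 [163.8 129.5]
0.7 [166.1 117.1]
0.775 [167.5 104.6]
0.85 [168.  92.]
```

View pics/c4.png

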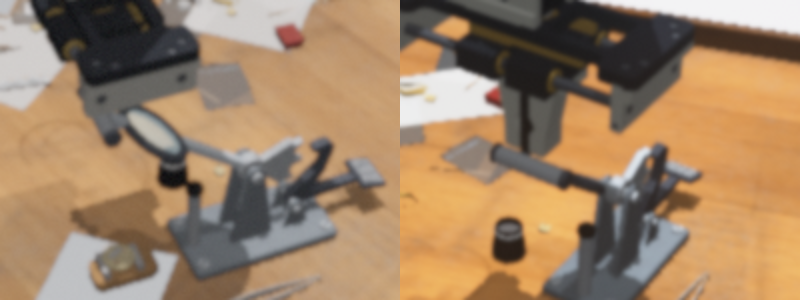

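Emit:
{"op": "step_arm", "data": {
  "commands": "-1 0 5 0 0 0;-1 0 5 0 0 0;-3 0 5 0 0 0;-3.5 0 5 0 0 0;-3.5 0 5 0 0 0;-3 0 5 0 0 0;0 0 0 0 0 0"
}}

```text
t: 9.05
eef_pos: [0.5338, 0.0331, 0.203]
ee_rot: [3.141, -0.0, -1.853]
force: [0.3, 0.2, 0.6]
width: 0.0002
```

```bash
python3 -c "
from h import *
delta(.1513,.1651)"
```

```text
t 9.05 F [0.29 0.22 0.65] tip stand xyz [-0.0015  0.1463  0.178 ] rot [ 3.1413e+00 -4.0000e-04 -1.8533e+00]
delta mm [-5.  -1.5 12.9] yaw want -1.8542
```

```bash
python3 -c "
from h import *
b=grab_frame('side');a=grab_frame('scene')
i=np.hstack([cv2.resize(a['frame'][190:340,250:450],None,fx=2,fy=2),cv2.resize(b['frame'][130:280,230:430],None,fx=2,fy=2)]);cv2.imwrite('pics/c5.png',i[:,:,::-1])
delta(.1513,.1651)
"
```

```text
t 9.15 F [-0.79 -0.68  0.11] tip stand xyz [-0.0017  0.1457  0.1781] rot [ 3.1407e+00 -1.0000e-03 -1.8537e+00]
delta mm [-5.6 -1.7 13. ] yaw want -1.8542
```

View pics/c5.png

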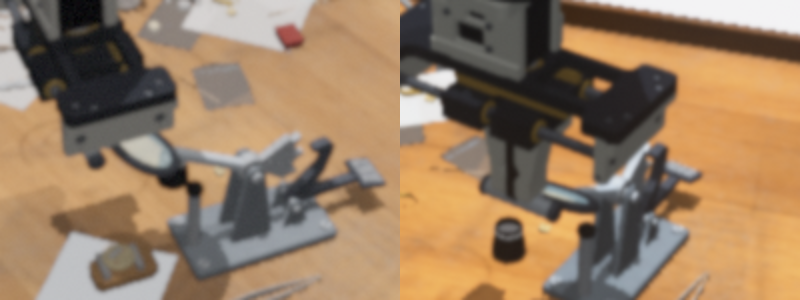

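The arm has followed (the sector has turned and the bar sits right under the tip), so I continue along the arc.

Emit:
{"op": "step_arm", "data": {
  "commands": "-3 0 6 0 0 0;-2.5 0 6 0 0 0;-2.5 0 6 0 0 0;-2 0 6 0 0 0;-2 0 6 0 0 0;-2 0 6 0 0 0;0 0 0 0 0 0"
}}

```text
t: 10.02
eef_pos: [0.5369, 0.0458, 0.1666]
ee_rot: [3.14, -0.002, -1.854]
force: [0.4, -0.2, 0.3]
width: 0.0006
```

```bash
python3 -c "
from h import *
delta(.1661,.117)
b=grab_frame('side');a=grab_frame('scene')
i=np.hstack([cv2.resize(a['frame'][190:340,250:450],None,fx=2,fy=2),cv2.resize(b['frame'][130:280,230:430],None,fx=2,fy=2)]);cv2.imwrite('pics/c6.png',i[:,:,::-1])
"
```

```text
t 10.025 F [ 0.38 -0.18  0.28] tip stand xyz [-0.0021  0.1593  0.1416] rot [ 3.1397e+00 -1.7000e-03 -1.8540e+00]
delta mm [-6.8 -2.1 24.5] yaw want -1.8542
```

View pics/c6.png

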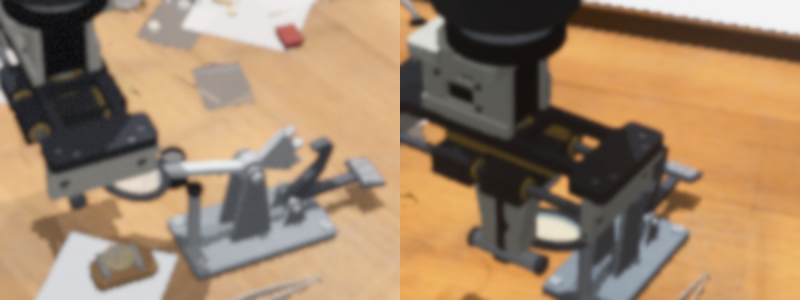

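Emit:
{"op": "step_arm", "data": {
  "commands": "-2 0 6 0 0 0;-2 0 6 0 0 0;-1 0 6 0 0 0;-1 0 6 0 0 0;-0.5 0 6 0 0 0;-0.5 0 6 0 0 0;0 0 6 0 0 0;0 0 0 0 0 0"
}}

```text
t: 11.12
eef_pos: [0.5393, 0.0527, 0.1249]
ee_rot: [3.141, -0.001, -1.854]
force: [-0.4, -0.2, 0.0]
width: 0.0003
```

```bash
python3 -c "
from h import *
delta(.168,.092)"
```

```text
t 11.125 F [-0.44 -0.23  0.03] tip stand xyz [-0.0018  0.1666  0.0999] rot [ 3.1407e+00 -9.0000e-04 -1.8539e+00]
delta mm [-1.4 -1.7  7.9] yaw want -1.8542
```

Emit:
{"op": "step_arm", "data": {
  "commands": "-0.5 0 2.5 0 0 0;0 0 2.5 0 0 0;0 0 1.5 0 0 0;0 0 0 0 0 0"
}}

```text
t: 11.62
eef_pos: [0.5397, 0.0534, 0.1189]
ee_rot: [3.141, -0.0, -1.854]
force: [0.7, 1.2, 0.3]
width: -0.0
```

Emit:
{"op": "step_arm", "data": {
  "commands": "0 0 1.5 0 0 0;0 0 0 0 0 0"
}}

```text
t: 11.88
eef_pos: [0.5399, 0.0535, 0.1175]
ee_rot: [-3.141, 0.0, -1.854]
force: [0.0, -0.6, 0.7]
width: 0.0004
```

Emit:
{"op": "step_arm", "data": {
  "commands": "0 0 1 0 0 0;0 0 0 0 0 0"
}}

```text
t: 12.12
eef_pos: [0.54, 0.0535, 0.1171]
ee_rot: [-3.141, 0.0, -1.854]
force: [-1.6, -0.3, 6.6]
width: 0.0005
```

Emit:
{"op": "step_arm", "data": {
  "commands": "0 0 1 0 0 0;0 0 0 0 0 0"
}}

```text
t: 12.38
eef_pos: [0.54, 0.0535, 0.1168]
ee_rot: [-3.141, 0.0, -1.853]
force: [-4.4, 0.5, 13.1]
width: 0.0001
```

```bash
python3 -c "
from h import *
delta(.168,.092)
b=grab_frame('side');a=grab_frame('scene')
i=np.hstack([cv2.resize(a['frame'][190:340,250:450],None,fx=2,fy=2),cv2.resize(b['frame'][130:280,230:430],None,fx=2,fy=2)]);cv2.imwrite('pics/c7.png',i[:,:,::-1])
"
```

```text
t 12.375 F [-4.43  0.54 13.14] tip stand xyz [-0.0012  0.1677  0.0918] rot [-3.1407e+00  3.0000e-04 -1.8533e+00]
delta mm [-0.3 -1.2 -0.2] yaw want -1.8542
```

View pics/c7.png

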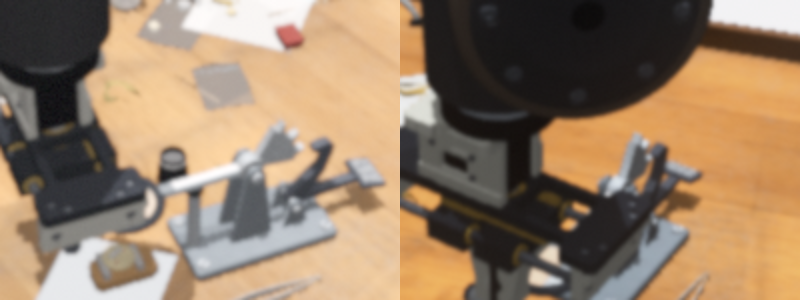

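The arm is on its stop: tip at 91.8 mm with 13 N, the arm level on the post, and the pawl still out. Retract straight up.

Emit:
{"op": "step_arm", "data": {
  "commands": "0 0 -2 0 0 0;0 0 -5 0 0 0;0 0 -30 0 0 0;0 0 -50 0 0 0;-40 0 -50 0 0 0;-60 0 -20 0 0 0;0 0 0 0 0 0;0 0 0 0 0 0"
}}

```text
t: 13.48
eef_pos: [0.5668, 0.148, 0.2705]
ee_rot: [3.141, -0.001, -1.853]
force: [-0.2, -0.5, -1.1]
width: 0.0009
```

```bash
python3 -c "
from h import *
delta(.168,.092)
b=grab_frame('side');a=grab_frame('scene')
th=0
print(proj(a,S2W(.168,.085,-.03)),proj(a,S2W(.168,.085,.03)),proj(b,S2W(.168,.085,-.03)),proj(b,S2W(.168,.085,.03)))
for n in ['movement','movement_holder','tweezers','eye_loupe']: print(n,[(np.round(q['pixel']),q['conf']) for p in(a,b) for q in recognise(p,n)[:1]])
i=np.hstack([cv2.resize(a['frame'][220:370,250:450],None,fx=2,fy=2),cv2.resize(b['frame'][170:320,230:430],None,fx=2,fy=2)]);cv2.imwrite('pics/c8.png',i[:,:,::-1])
"
```

```text
t 13.475 F [-0.17 -0.53 -1.13] tip stand xyz [-0.002   0.2658  0.2455] rot [ 3.1406e+00 -7.0000e-04 -1.8532e+00]
delta mm [ 97.7  -2.  153.6] yaw want -1.8542
[285.92892895 314.1712265 ] [273.97481294 288.51791773] [297.32895669 290.40965078] [263.54111811 274.64302765]
movement [(array([310., 318.]), 0.46), (array([303., 298.]), 0.49)]
movement_holder [(array([308., 328.]), 0.77), (array([298., 305.]), 0.97)]
tweezers [(array([374., 342.]), 0.96), (array([365., 296.]), 0.66)]
eye_loupe [(array([336., 270.]), 0.61), (array([283., 245.]), 0.54)]
```

View pics/c8.png

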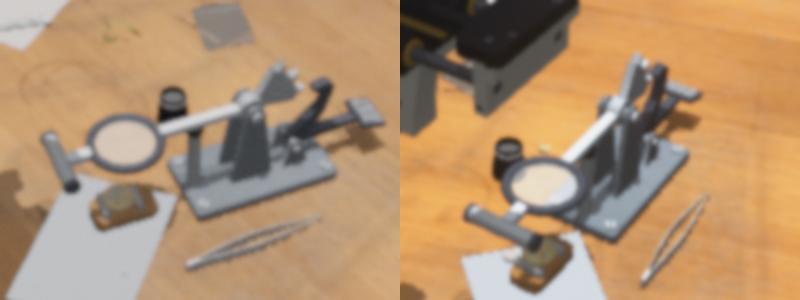

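The arm is level: the bar ends at (286,312) and (275,289) in the scene image match the predicted (286,314) and (274,289). The pawl is out and the loose things have not moved.

```bash
python3 -c "
from station import *
print(job_done())"
```

```text
the job is handed in; nothing more can be done
None
```

I pressed the pawl's thumb tab down to its hard stop with the closed fingertips (about 25 N at the stop). Then I pushed the cross bar down along its arc until the arm met its stop, drew the gripper up and away, and handed the job in at about 13.6 s. No verdict is reported.

- **Arm:** at the stop the fingertips stood at 91.8 mm, against 92 mm expected for a level bar, with 13 N on the tool. After I let go, the bar ends lay within about 2 pixels of where a level arm should put them in the scene view.
- **Pawl:** both cameras show it still swung out of the teeth. I judged this by eye; I had no direct reading of the joint angle.
- **Loose things:** the movement, holder, tweezers and eye loupe look unmoved. The networks' pixels changed by up to 8 from the start, which I took as detection scatter and partial hiding by the lowered lens, since nothing touched them.
- **Weak check:** I could not feel the bar on the way down, as the force readings stayed near zero at each pause. I confirmed from the pictures that the arm was following.

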